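# Put the pink casting ring away in the drawer

### The arm

A 7-joint arm with a two-finger parallel gripper is mounted at the origin on a cart in front of the work surface, level with it; the furniture and walls round the work are solid. World frame = base frame: x ahead of the robot, y to its left, z up, the work surface at z = 0. Lengths are in m, angles in rad, forces in N, time in s.
With the tool pointing down it reaches from about 0.4 to 0.875 m from the base axis. Payload 6.5 kg.
Tool frame: the origin (TCP) lies at the very end of the fingers, on their centre line; the grasp point (between the pads) lies 19 mm behind it; z points along the fingers, y is the line along which they close (so a half turn about z gives the same grasp; the last joint's range is limited). The gripper opens to 88 mm and grips with 3 to 60 N. Pads are 18 mm wide; open, the fingers measure 123 mm over their backs; the gripper's body (75 mm by 187 mm) begins 45 mm behind the grasp point.
Start: joints at [-1.209, 0.536, -0.004, 1.538, 0.003, 1.067, -0.071], TCP at [0.27, 0.591, 0.239] pointing down, gripper open.
Joint ranges: [-2.7, 2.7], [-0.37, 2.16], [-1.27, 1.26], [0.24, 2.4], [-1.31, 4.45], [0.19, 1.91], [-2.76, 2.76]. Speed limits (rad/s): [2.39, 2.39, 3.14, 3.14, 3.14, 3.14, 3.14].

### API

Orientations are given as a unit quaternion [w, x, y, z].
In Python, from plant import env gives the robot as it stands.
- The arm moves only by the tool play_rows, never from a script. Its argument "rows" is a list of rows, each a list of 3 entries, a list of its own where there are three numbers: the opening, from 0 (shut) to 1 (fully open), then the shift along the tool's x, y, z as a fraction of full scale, then the turn about the tool's z as a fraction of full scale. A call has 1 to 20 rows; each row shifts and turns the commanded pose from where the row before left it, along the tool's axes as they then stand; what a row does not reach is not made up. Full scale, the value 1, is 40 mm for a shift and 0.12 rad for a turn. A row lasts 1/12 s, in which the tool goes at most 41.7 mm and 7.16 degrees, less where a joint would pass 70% of its speed; a pose out of reach is approached as far as the arm can. A call with a number of a shift or a turn outside -1 to 1 is refused whole. A call with a gripper value outside its range is refused whole. The fingers move at their own pace and stop on an object; "grip_force" is the grip in N (left out, the last holds). Time passes only in rows, so rows that do not move let the fingers close. It gives the time, the measured TCP pose, the force, the opening and the grip force at its end, in the units of the state.
- env.read_state(): the state, without advancing time (a new reading comes with each control period).
- env.grab_frame(name): name is "side" or "top"; returns the picture (420x560x3 uint8, blue, green, red); there is no depth.
- env.camera_info(name): a dict with "camera_matrix" (3x3 intrinsics, pixels), "R" (3x3) and "t" (3): a world point X has camera coordinates R X + t. Camera axes: x right, y down, z forward; pixel columns grow to the right and rows downward; lengths in m; the calibration is good to about 2 mm. A picture is of the moment at which its call begins. camera_info takes no time and is no camera call.
- env.sign_off(): hands the job in; it is judged then, once.
The state is a dict: "clock": time; "joint_pos": joint angles; "joint_velocities": joint speeds; "effort": joint torques, N m; "tool_pos": TCP position; "tool_rot": TCP orientation; "force": force on the tool from outside, world axes, zero at the start; "moment": the same for the moment, N m; "opening": finger opening in m; "gripper_force": force on a finger pad.
Only numpy, scipy, OpenCV 4.12 (cv2) and the standard library are available. Lean on these libraries where they do the work, as an engineer would, in place of code of your own. Each camera call takes 0.05 s, during which the arm holds its last target. There are 200 camera calls.

### The job

Put the small pink casting ring away: stand it upright in the open drawer of the little blue cabinet on the bench, setting it down rather than dropping it, then push the drawer fully shut. Leave the larger white ring where it stands.

Things in the scene. Friction and masses are not known exactly. Their poses are not given: they have to be found in the camera images.
- pink_ring: The ring to put away: a pink casting ring, an open upright tube 32 mm across and 40 mm high, about 90 g, standing on the bench. Origin: centre of its underside; z up along its axis. Behind the bench hangs a window blind, its face at world x = 0.69 m from 85 mm above the bench upwards: stay clear of it when swinging across.
- white_ring: A white casting ring, 42 mm across and 50 mm high, standing on the bench; it stays where it is. Origin: centre of its underside. An orange pot with a black lid, 49 mm across and 52 mm high, also stands near; the pot and the two rings stand in any order, at least 88 mm apart (centres).
- drawer_floor (a point): Centre of the drawer's inner floor, 22 mm above the bench; it moves with the drawer. x points into the cabinet, level, the way the drawer slides shut; y along its width; z up. Inside 175 mm (x) by 158 mm (y), walls 46 mm high. Part lies under the cabinet top (90 mm above the bench): from the front wall at x = -87 mm, a length of the joint value less 6 mm is open above.
- case_drawer (a joint): Drawer slide: 0 shut, 0.15 m fully open; starts 0.115 to 0.145 open. Friction 1.5 N, no spring or latch. White front: outer face at x = -108 mm from drawer_floor, upper edge 57 mm above that floor. Steel bar handle on it, 90 mm along y, 10 mm thick, axis at x = -138 mm, 32 mm above that floor. Blue cabinet 220 x 200 x 90 mm, fixed to the bench.
There are look-alikes about, which are no part of the job. Leave any yellow look-alike of the pink_ring alone.

How it is judged:
On the way:
1. the pink ring stands upright and released on the floor of the drawer while the drawer is still open (at least 80 mm) (value of joint case_drawer above 0.08 m and x of pink_ring in the frame of drawer_floor between -0.085 and 0.085 m and y of pink_ring in the frame of drawer_floor between -0.077 and 0.077 m and z of pink_ring in the frame of drawer_floor below 0.006 m and angle between pink_ring's own z axis and vertical below 0.17 rad and contact force between the fingers and pink_ring below 0.1 N), for 0.2 s.
At the end, for the whole second after the job is handed in: The drawer is shut to within 8 mm, the pink ring stands at rest on the drawer's floor, upright to within 10 degrees, and the white ring is within 20 mm of where it stood (value of joint case_drawer below 0.008 m and x of pink_ring in the frame of drawer_floor between -0.085 and 0.085 m and y of pink_ring in the frame of drawer_floor between -0.077 and 0.077 m and z of pink_ring in the frame of drawer_floor below 0.006 m and angle between pink_ring's own z axis and vertical below 0.17 rad and linear speed of pink_ring below 0.02 m/s and distance of white_ring from where it was at the start of the episode below 0.02 m); the robot touches nothing.
It fails at once if the pink ring is dropped or flung: it moves faster than 0.7 m/s while the fingers do not touch it (a fall of about 25 mm) (contact force between the fingers and pink_ring below 0.05 N and linear speed of pink_ring above 0.7 m/s).
It fails at once if the white ring is pushed more than 20 mm from its place or knocked over (distance of white_ring from where it was at the start of the episode above 0.02 m or angle between white_ring's own z axis and vertical above 0.35 rad).
It also fails if it takes over 62 s, if anything falls off the work surface, if the arm or the gripper's body presses on something with over 40 N, if the wrist force passes 120 N, or if a joint passes its speed limit or range.

## Working session

There is one attempt and no reset: what is moved stays moved. The work goes in short steps, Python scripts to look and compute and a tool call to move; the robot and the scene stay as the last step left them, time stands still between calls to the robot, and variables do not carry over. Pictures are saved under pics/ and viewed, at most 10 in all, crops included, and the job is handed in when it is done.

Besides the shell and the picture viewer there is one more tool, called after "Emit:" by a JSON object that holds its "name" and its "arguments", one argument or row to a line. play_rows: Moves the arm, as the interface text tells. Its arguments: {"type":"object","properties":{"rows":{"type":"array"},"grip_force":{"type":"number"}},"required":["rows"]}

```bash
mkdir -p pics; python3 - <<'E'
from plant import env
import cv2
for n in("side","top"):
    cv2.imwrite(f"pics/{n}0.png",env.grab_frame(n)); i=env.camera_info(n)
    R=i["R"];print(n,i["camera_matrix"],-R.T@i["t"],R)
s=env.read_state();print(s["tool_pos"],s["tool_rot"],s["clock"],s["opening"])
E
```

```text
side [[390.34676879   0.         284.42273814]
 [  0.         390.34676879 206.43356025]
 [  0.           0.           1.        ]] [ 0.08026245 -0.74173583  0.45352601] [[ 0.84839299 -0.52928099 -0.00953766]
 [-0.21988534 -0.33595406 -0.91585223]
 [ 0.48153896  0.77909981 -0.4014022 ]]
top [[480.91178841   0.         284.95213957]
 [  0.         480.91178841 215.60111788]
 [  0.           0.           1.        ]] [ 0.42913617 -0.01163872  1.52979218] [[-0.02601816 -0.99965311 -0.00408794]
 [-0.99746023  0.02623188 -0.0662191 ]
 [ 0.06630336  0.00235466 -0.99779673]]
[0.26944486 0.59095441 0.23794605] [-9.82034399e-05  2.12216140e-01  9.77222464e-01 -7.45629854e-04] 0.1 0.08800124366329108
```

View pics/side0.png

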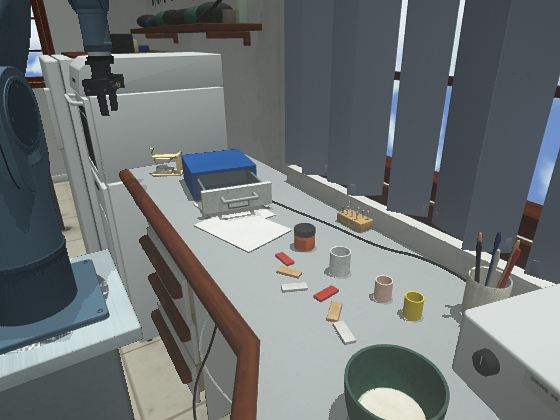

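View pics/top0.png

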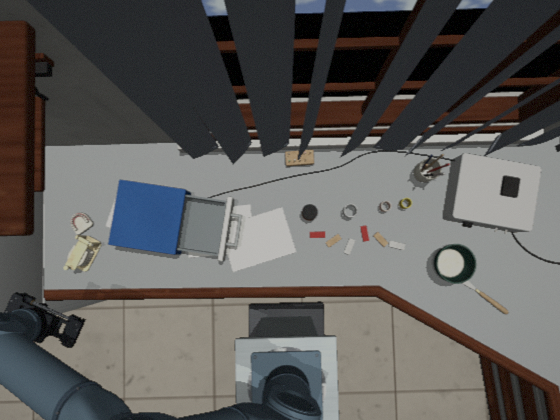

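Side view: orange pot at (304,237), white ring (340,262), pink ring (383,289), yellow look-alike (413,305). In the top view the same row is at x = 310, 349, 384 and 405. The pink candidate fits: it is pale pink and smaller than the white ring, and it stands between the white ring and the yellow one. I'll confirm that in a crop.

```bash
cat > h.py <<'E'
import numpy as np, cv2
from plant import env
def ray(n,u,v):
    i=env.camera_info(n);R=np.array(i["R"]);c=-R.T@np.array(i["t"])
    return c,R.T@np.linalg.inv(i["camera_matrix"])@[u,v,1]
def onz(n,u,v,z):
    c,d=ray(n,u,v);return np.round(c+d*(z-c[2])/d[2],4)
def proj(n,X):
    i=env.camera_info(n);p=np.array(i["camera_matrix"])@(np.array(i["R"])@X+i["t"]);return p[:2]/p[2]
E
python3 - <<'E'
from h import *
s=cv2.imread("pics/side0.png");t=cv2.imread("pics/top0.png")
a=cv2.resize(s[225:335,285:435],None,fx=2.6,fy=2.6,interpolation=2)
b=cv2.resize(t[185:235,330:420],None,fx=4.3,fy=4.3,interpolation=2)
c=cv2.resize(t[170:270,105:255],None,fx=2.6,fy=2.6,interpolation=2)
W=np.zeros((600,790,3),np.uint8)
for im,y,x in((a,0,0),(b,0,395),(c,300,0)):W[y:y+im.shape[0],x:x+im.shape[1]]=im
d=cv2.resize(s[140:225,175:290],None,fx=3.3,fy=3.3,interpolation=2);W[300:300+d.shape[0],400:400+d.shape[1]]=d
cv2.imwrite("pics/crop1.png",W)
for n,im,p in(("side",s,(383,289)),("top",t,(384,207))):
    lab=cv2.cvtColor(im,cv2.COLOR_BGR2HSV);print(n,lab[p[1]-4:p[1]+6:3,p[0]].tolist())
    m=((lab[...,0]<12)|(lab[...,0]>172))&(lab[...,1]>25)&(lab[...,1]<120)&(lab[...,2]>80)
    r=np.zeros_like(m);r[p[1]-20:p[1]+20,p[0]-14:p[0]+14]=1
    k,l,st,ce=cv2.connectedComponentsWithStats((m&r).astype('u1'));print(st[1:].tolist(),ce[1:])
print(onz("top",384,207,.04),onz("side",383,282,.04),onz("top",349,212,.05),onz("top",310,213,.052),onz("top",405,203,.04))
E
```

```text
side [[12, 49, 135], [12, 48, 137], [12, 47, 142], [12, 50, 139]]
[[379, 276, 9, 10, 26], [376, 278, 3, 6, 11], [384, 279, 1, 1, 1], [390, 278, 2, 3, 3], [388, 280, 1, 2, 2], [384, 282, 1, 1, 1], [386, 282, 1, 1, 1], [391, 282, 2, 2, 2], [375, 285, 3, 8, 10], [385, 284, 3, 2, 4], [383, 287, 2, 1, 2], [386, 287, 1, 1, 1], [391, 287, 1, 1, 1], [379, 288, 1, 1, 1], [386, 289, 1, 2, 2], [388, 288, 1, 1, 1], [384, 289, 7, 6, 9], [378, 290, 1, 2, 2], [375, 295, 4, 3, 5], [388, 294, 3, 4, 6], [374, 297, 1, 1, 1], [381, 297, 1, 1, 1], [384, 296, 2, 1, 2], [376, 299, 1, 1, 1], [379, 299, 2, 2, 2], [383, 298, 3, 2, 3], [381, 301, 2, 1, 2], [385, 300, 3, 3, 3]] [[381.76923077 279.65384615]
 [377.09090909 280.18181818]
 [384.         279.        ]
 [390.33333333 279.        ]
 [388.         280.5       ]
 [384.         282.        ]
 [386.         282.        ]
 [391.5        282.5       ]
 [376.         288.5       ]
 [385.75       284.25      ]
 [383.5        287.        ]
 [386.         287.        ]
 [391.         287.        ]
 [379.         288.        ]
 [386.         289.5       ]
 [388.         288.        ]
 [387.         291.77777778]
 [378.         290.5       ]
 [376.4        296.4       ]
 [388.83333333 295.16666667]
 [374.         297.        ]
 [381.         297.        ]
 [384.5        296.        ]
 [376.         299.        ]
 [379.5        299.5       ]
 [384.         298.66666667]
 [381.5        301.        ]
 [386.         301.        ]]
top [[30, 6, 92], [80, 5, 145], [30, 7, 154], [30, 5, 94]]
[[385, 202, 2, 1, 2], [379, 205, 2, 4, 6], [388, 204, 2, 2, 2], [382, 211, 1, 1, 1]] [[385.5 202. ]
 [379.5 206.5]
 [388.5 204.5]
 [382.  211. ]]
[ 0.5468 -0.3163  0.04  ] [ 0.5451 -0.3287  0.04  ] [ 0.5334 -0.2059  0.05  ] [ 0.5333 -0.0855  0.052 ] [ 0.5576 -0.382   0.04  ]
```

View pics/crop1.png

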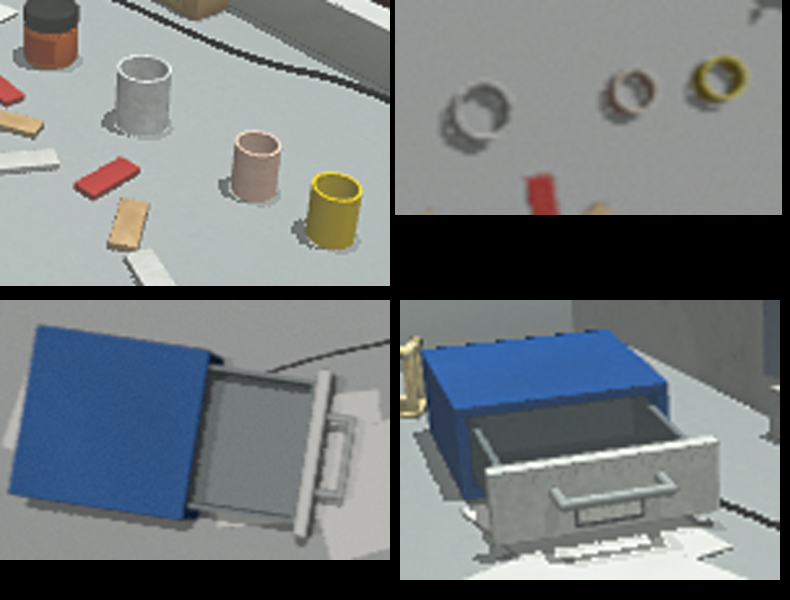

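Confirmed: the pink ring is at top (385,206), between the white ring at (351,211) and the yellow one at (405,203). The drawer opens towards image right (-y), with its front edge running from (229,197) to (221,261).

```bash
python3 - <<'E'
from h import *
print("pink",onz("top",385.1,206.4,.04),onz("side",383.8,278.2,.04))
print("yellow",onz("top",405.5,203.2,.04),"white",onz("top",351,210.7,.05),onz("side",340,248.5,.05))
f=lambda x,y:(x/2.6+105,(y-300)/2.6+170)
c=[onz("top",*f(*p),.09) for p in((38,326),(212,351),(186,519),(10,493))];print("cab",c,np.mean(c,0))
for a,b in((0,1),(3,2),(1,2),(0,3)):
    d=c[b]-c[a];print(np.linalg.norm(d),np.degrees(np.arctan2(d[1],d[0])))
for z,ps in((.079,((330,371),(317,371),(308,537),(295,536))),(.054,((350,420),(343,500)))):
    for p in ps: print(z,onz("top",*f(*p),z))
g=lambda x,y:((x-400)/3.3+175,(y-300)/3.3+140)
for p,z in(((487,472),.079),((718,440),.079),((558,500),.054),((674,485),.054),((462,408),.09),((665,385),.09)): print("side",onz("side",*g(*p),z))
E
```

```text
pink [ 0.5486 -0.3198  0.04  ] [ 0.5551 -0.3207  0.04  ]
yellow [ 0.5569 -0.3835  0.04  ] white [ 0.5373 -0.2122  0.05  ] [ 0.5459 -0.2046  0.05  ]
cab [array([0.6456, 0.488 , 0.09  ]), array([0.6111, 0.2862, 0.09  ]), array([0.4177, 0.3185, 0.09  ]), array([0.4528, 0.5209, 0.09  ])] [0.5318 0.4034 0.09  ]
0.2047278437340656 -99.70157084034146
0.20542095803495808 -99.83832752804226
0.19607868318611277 170.51846230530884
0.1955869371916233 170.316143562872
0.079 [0.5853 0.1511 0.079 ]
0.079 [0.5857 0.1663 0.079 ]
0.079 [0.3932 0.1801 0.079 ]
0.079 [0.3948 0.1952 0.079 ]
0.054 [0.5292 0.1313 0.054 ]
0.054 [0.4349 0.1414 0.054 ]
side [0.3967 0.1839 0.079 ]
side [0.5872 0.1463 0.079 ]
side [0.4434 0.1557 0.054 ]
side [0.5367 0.1326 0.054 ]
side [0.425  0.3156 0.09  ]
side [0.6056 0.2748 0.09  ]
```

Emit:
{"name": "play_rows", "arguments": {
  "rows": [
    [1, [0, 0, 0], 1],
    [1, [0, 0, 0], 1],
    [1, [0, 0, 0], 1],
    [1, [0, 0, 0], 1],
    [1, [0, 0, 0], 1],
    [1, [0, 0, 0], 1],
    [1, [0, 0, 0], 1],
    [1, [0, 0, 0], 1],
    [1, [0, 0, 0], 1],
    [1, [0, 0, 0], 1],
    [1, [0, 0, 0], 0.95],
    [1, [-0.8, 0.4, 0], 0],
    [1, [-0.8, 0.4, 0], 0],
    [1, [-0.8, 0.4, 0], 0],
    [1, [-0.8, 0.4, 0], 0],
    [1, [-0.8, 0.4, 0], 0],
    [1, [-0.8, 0.4, 0], 0],
    [1, [-0.8, 0.4, 0], 0]
  ]
}}

```text
clock: 1.6
tool_pos: [0.3419, 0.3497, 0.2385]
tool_rot: [0.0, 0.765, 0.644, -0.0]
force: [1.4, -0.0, -0.6]
opening: 0.088
gripper_force: 0.0
```

Emit:
{"name": "play_rows", "arguments": {
  "rows": [
    [1, [-0.86, 0.44, 0], 0],
    [1, [-0.86, 0.44, 0], 0],
    [1, [-0.86, 0.44, 0], 0],
    [1, [-0.86, 0.44, 0], 0],
    [1, [-0.86, 0.44, 0], 0],
    [1, [-0.86, 0.44, 0], 0],
    [1, [-0.86, 0.44, 0], 0],
    [1, [-0.86, 0.44, 0], 0],
    [1, [-0.86, 0.44, 0], 0],
    [1, [-0.86, 0.44, 0], 0],
    [1, [-0.86, 0.44, 0], 0],
    [1, [-0.86, 0.44, 0], 0],
    [1, [-0.86, 0.44, 0], 0],
    [1, [-0.86, 0.44, 0], 0],
    [1, [-0.86, 0.44, 0], 0],
    [1, [-0.86, 0.44, 0], 0],
    [1, [-0.86, 0.44, 0], 0],
    [1, [0, 0, 0], 0],
    [1, [0, 0, 0], 0]
  ]
}}

```text
clock: 3.18
tool_pos: [0.5365, -0.2781, 0.2382]
tool_rot: [0.0, 0.766, 0.643, -0.001]
force: [-0.1, 1.0, -0.9]
opening: 0.088
gripper_force: 0.0
```

Emit:
{"name": "play_rows", "arguments": {
  "rows": [
    [1, [-0.5, 0.28, 0], 0],
    [1, [-0.47, 0.3, 0], 0],
    [1, [0, 0, 0.8], 0],
    [1, [0, 0, 0.8], 0],
    [1, [0, 0, 0.8], 0],
    [1, [0, 0, 0.8], 0],
    [1, [0, 0, 0.6], 0],
    [1, [0, 0, 0], 0],
    [1, [0, 0, 0], 0]
  ]
}}

```text
clock: 3.93
tool_pos: [0.553, -0.3159, 0.0861]
tool_rot: [-0.001, 0.764, 0.645, -0.0]
force: [0.0, 0.1, 0.2]
opening: 0.0881
gripper_force: 0.0
```

```bash
python3 - <<'E'
from h import *
s=env.grab_frame("side");t=env.grab_frame("top")
st=env.read_state();p=st["tool_pos"];print(p,proj("side",p))
im=cv2.resize(s[190:340,300:460],None,fx=2.5,fy=2.5,interpolation=2)
b=cv2.resize(t[160:260,330:430],None,fx=3.75,fy=3.75,interpolation=2)
cv2.imwrite("pics/c2.png",np.hstack([im,b]))
E
```

```text
[ 0.55460957 -0.31768345  0.08854341] [384.85738647 254.86354722]
```

View pics/c2.png

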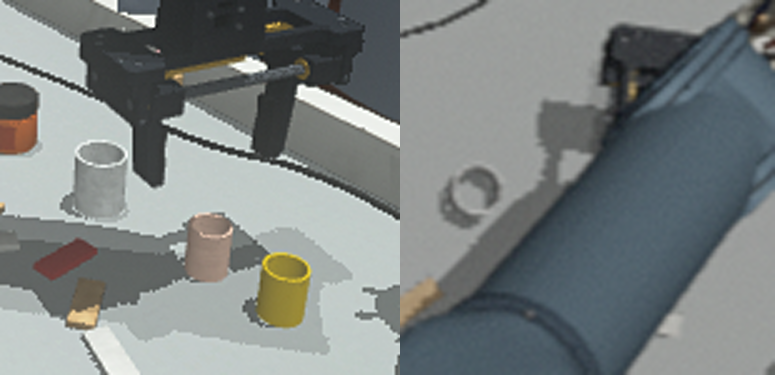

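The fingertips straddle the pink ring: crop (158,182) and (268,155), with their midpoint projecting directly over the ring at (210,245). The white and yellow rings are clear, so I descend and grip.

Emit:
{"name": "play_rows", "arguments": {
  "grip_force": 15,
  "rows": [
    [1, [-0.07, 0, 0.5], 0],
    [1, [0, 0, 0.5], 0],
    [1, [0, 0, 0.45], 0],
    [1, [0, 0, 0.4], 0],
    [1, [0, 0, 0], 0],
    [1, [0, 0, 0], 0],
    [0, [0, 0, 0], 0],
    [0, [0, 0, 0], 0],
    [0, [0, 0, 0], 0],
    [0, [0, 0, 0], 0],
    [0, [0, 0, 0], 0],
    [0, [0, 0, 0], 0],
    [0, [0, 0, 0], 0],
    [0, [0, 0, 0], 0],
    [0, [0, 0, 0], 0],
    [0, [0, 0, 0], 0]
  ]
}}

```text
clock: 5.37
tool_pos: [0.553, -0.3205, 0.0127]
tool_rot: [-0.0, 0.765, 0.644, 0.0]
force: [-0.1, -0.2, 1.2]
opening: 0.0314
gripper_force: 15.0
```

Emit:
{"name": "play_rows", "arguments": {
  "rows": [
    [0, [0, 0, -0.4], 0],
    [0, [0, 0, -0.7], 0],
    [0, [0, 0, -0.9], 0],
    [0, [0, 0, -0.9], 0],
    [0, [0, 0, -0.8], 0],
    [0, [0, 0, 0], 0],
    [0, [0.4, -0.1, 0], 0],
    [0, [0.8, -0.22, 0], 0],
    [0, [0.8, -0.22, 0], 0],
    [0, [0.8, -0.22, 0], 0],
    [0, [0.8, -0.22, 0], 0],
    [0, [0.8, -0.22, 0], 0],
    [0, [0.8, -0.22, 0], 0],
    [0, [0.8, -0.22, 0], 0],
    [0, [0.8, -0.22, 0], 0],
    [0, [0.8, -0.22, 0], 0],
    [0, [0.8, -0.22, 0], 0],
    [0, [0.8, -0.22, 0], 0],
    [0, [0.8, -0.22, 0], 0],
    [0, [0.4, -0.1, 0], 0]
  ]
}}

```text
clock: 7.03
tool_pos: [0.5109, 0.1135, 0.161]
tool_rot: [-0.001, 0.763, 0.646, 0.0]
force: [-0.7, 0.4, -1.3]
opening: 0.0315
gripper_force: 15.0
```

```bash
python3 - <<'E'
from h import *
s=env.read_state();print(s["tool_pos"],s["tool_rot"],s["opening"],s["clock"])
d=np.array([.502,.2395])-s["tool_pos"][:2];print("x,y scale",d@[.17,.985]/.04,d@[.985,-.17]/.04)
E
```

```text
[0.51090039 0.1135273  0.16104104] [-1.00081592e-03  7.63454655e-01  6.45860474e-01  4.86315494e-04] 0.031531130601156476 7.0333
x,y scale 3.064251142991815 -0.7545560739057
```

Emit:
{"name": "play_rows", "arguments": {
  "rows": [
    [0, [0.6, -0.15, 0], 0],
    [0, [0.7, -0.17, 0], 0],
    [0, [0.7, -0.17, 0], 0],
    [0, [0.5, -0.1, 0], 0],
    [0, [0, 0, 0], 0],
    [0, [0, 0, 0], 0]
  ]
}}

```text
clock: 7.53
tool_pos: [0.5053, 0.2124, 0.161]
tool_rot: [-0.0, 0.764, 0.645, 0.0]
force: [0.0, -0.4, -1.3]
opening: 0.0312
gripper_force: 15.0
```

```bash
python3 - <<'E'
from h import *
f=env.grab_frame("side");t=env.grab_frame("top")
s=env.read_state();print(s["tool_pos"],s["tool_rot"],s["opening"],s["clock"])
d=np.array([.502,.2395])-s["tool_pos"][:2];print("x,y scale",d@[.17,.985]/.04,d@[.985,-.17]/.04)
im=cv2.resize(f[100:240,160:310],None,fx=2.6,fy=2.6,interpolation=2)
b=cv2.resize(t[170:310,100:250],None,fx=2.6,fy=2.6,interpolation=2)
cv2.imwrite("pics/c3.png",np.hstack([im,b]))
E
```

```text
[0.50567461 0.21008026 0.16101347] [ 2.51271456e-04  7.65307555e-01  6.43664711e-01 -1.47938786e-04] 0.031398390623670586 7.6333
x,y scale 0.7088439338446479 -0.2155210637284884
```

View pics/c3.png

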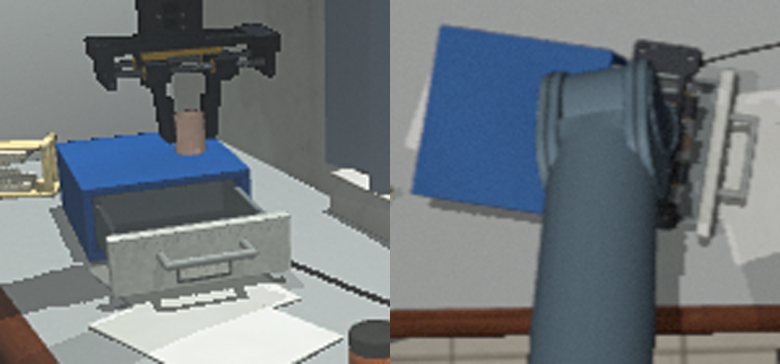

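The ring hangs upright in the grip and the drawer is open below it. Next I correct the position and lower it, with the last few mm slow.

Emit:
{"name": "play_rows", "arguments": {
  "rows": [
    [0, [0.4, -0.1, 0], 0],
    [0, [0.3, -0.1, 0], 0],
    [0, [0, 0, 0], 0],
    [0, [0, 0, 0.5], 0],
    [0, [0, 0, 0.6], 0],
    [0, [0, 0, 0.6], 0],
    [0, [0, 0, 0.5], 0],
    [0, [0, 0, 0.4], 0],
    [0, [0, 0, 0.25], 0],
    [0, [0, 0, 0], 0],
    [0, [0, 0, 0], 0],
    [0, [0, 0, 0], 0]
  ]
}}

```text
clock: 8.63
tool_pos: [0.5033, 0.2402, 0.0477]
tool_rot: [0.0, 0.765, 0.644, 0.001]
force: [0.3, -0.4, -0.3]
opening: 0.0309
gripper_force: 15.0
```

Emit:
{"name": "play_rows", "arguments": {
  "rows": [
    [0, [0, 0, 0.1], 0],
    [0, [0, 0, 0.08], 0],
    [0, [0, 0, 0.05], 0],
    [0, [0, 0, 0.03], 0],
    [0, [0, 0, 0], 0],
    [0, [0, 0, 0], 0]
  ]
}}

```text
clock: 9.13
tool_pos: [0.5025, 0.2403, 0.0363]
tool_rot: [0.0, 0.765, 0.644, -0.0]
force: [1.0, -0.2, -0.7]
opening: 0.031
gripper_force: 15.0
```

Emit:
{"name": "play_rows", "arguments": {
  "rows": [
    [0, [0, 0, 0.03], 0],
    [0, [0, 0, 0.03], 0],
    [0, [0, 0, 0], 0],
    [0, [0, 0, 0], 0]
  ]
}}

```text
clock: 9.47
tool_pos: [0.5028, 0.2405, 0.0345]
tool_rot: [-0.0, 0.765, 0.644, 0.0]
force: [-1.9, -0.9, 7.0]
opening: 0.0312
gripper_force: 15.0
```

The upward force of 7 N shows the ring resting on the drawer floor. I release it and lift away.

Emit:
{"name": "play_rows", "arguments": {
  "rows": [
    [0.5, [0, 0, 0], 0],
    [0.7, [0, 0, 0], 0],
    [0.7, [0, 0, 0], 0],
    [0.7, [0, 0, 0], 0],
    [0.7, [0, 0, 0], 0],
    [0.7, [0, 0, 0], 0],
    [0.7, [0, 0, -0.2], 0],
    [0.7, [0, 0, -0.4], 0],
    [0.7, [0, 0, -0.8], 0],
    [0.7, [0, 0, -0.8], 0],
    [0.7, [0, 0, -0.8], 0],
    [0.7, [0, 0, 0], 0],
    [0.7, [0, 0, 0], 0]
  ]
}}

```text
clock: 10.55
tool_pos: [0.5036, 0.241, 0.156]
tool_rot: [0.0, 0.765, 0.644, 0.002]
force: [0.4, -0.3, -0.5]
opening: 0.0616
gripper_force: 0.0
```

```bash
python3 - <<'E'
from h import *
f=env.grab_frame("side")
s=env.read_state();print(s["tool_pos"],s["opening"],s["force"],s["clock"])
cv2.imwrite("pics/c4.png",cv2.resize(f[100:240,160:310],None,fx=3.5,fy=3.5,interpolation=2))
E
```

```text
[0.50252439 0.24057756 0.15449625] 0.06185685007466483 [ 0.26485547 -0.05388386 -0.49471727] 10.6
```

View pics/c4.png

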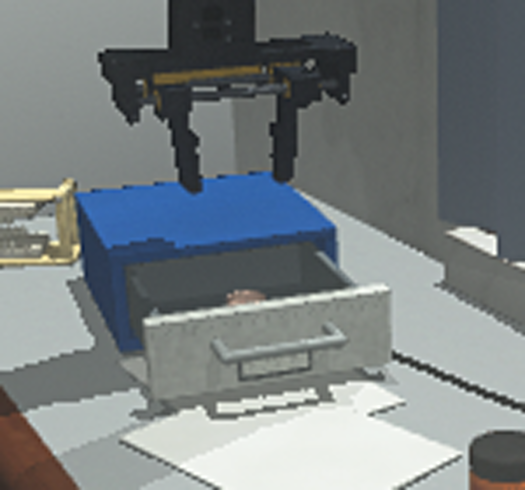

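The pink ring stands in the drawer, its rim visible at (245,297) behind the front. Next: close the fingers, back off in front of the handle and lower.

Emit:
{"name": "play_rows", "arguments": {
  "rows": [
    [0, [-0.4, 0, 0], 0],
    [0, [-0.8, 0, 0], 0],
    [0, [-0.8, 0, 0], 0],
    [0, [-0.8, 0, 0], 0],
    [0, [-0.7, 0, 0], 0],
    [0, [-0.3, 0, 0], 0],
    [0, [0, 0, 0], 0],
    [0, [0, 0, 0], 0],
    [0, [0, 0, 0.5], 0],
    [0, [0, 0, 0.6], 0],
    [0, [0, 0, 0.6], 0],
    [0, [0, 0, 0.6], 0],
    [0, [0, 0, 0.5], 0],
    [0, [0, 0, 0], 0],
    [0, [0, 0, 0], 0]
  ]
}}

```text
clock: 11.85
tool_pos: [0.4761, 0.0918, 0.0411]
tool_rot: [-0.001, 0.764, 0.645, -0.001]
force: [-1.2, -0.1, 0.8]
opening: 0.0005
gripper_force: 0.0
```

Emit:
{"name": "play_rows", "arguments": {
  "rows": [
    [0, [0.2, 0, 0], 0],
    [0, [0.2, 0, 0], 0],
    [0, [0.1, 0, 0], 0],
    [0, [0.1, 0, 0], 0],
    [0, [0.1, 0, 0], 0],
    [0, [0.1, 0, 0], 0],
    [0, [0.12, 0, 0], 0],
    [0, [0.15, 0, 0], 0],
    [0, [0.15, 0, 0], 0],
    [0, [0.18, 0, 0], 0],
    [0, [0.18, 0, 0], 0],
    [0, [0.2, 0, 0], 0],
    [0, [0.2, 0, 0], 0],
    [0, [0.2, 0, 0], 0],
    [0, [0.2, 0, 0], 0],
    [0, [0.2, 0, 0], 0],
    [0, [0.2, 0, 0], 0]
  ]
}}

```text
clock: 13.27
tool_pos: [0.4958, 0.2009, 0.0419]
tool_rot: [0.0, 0.765, 0.644, 0.0]
force: [1.2, -2.4, 0.2]
opening: -0.0001
gripper_force: 1.0
```

Emit:
{"name": "play_rows", "arguments": {
  "rows": [
    [0, [0.17, 0, 0], 0],
    [0, [0.15, 0, 0], 0],
    [0, [0.12, 0, 0], 0],
    [0, [0.1, 0, 0], 0],
    [0, [0.07, 0, 0], 0],
    [0, [0.06, 0, 0], 0],
    [0, [0.05, 0, 0], 0],
    [0, [0.05, 0, 0], 0],
    [0, [0, 0, 0], 0]
  ]
}}

```text
clock: 14.02
tool_pos: [0.5007, 0.2308, 0.0419]
tool_rot: [-0.0, 0.765, 0.644, -0.0]
force: [0.4, 0.2, -0.1]
opening: 0.0006
gripper_force: 0.2
```

Emit:
{"name": "play_rows", "arguments": {
  "rows": [
    [0, [0.06, 0, 0], 0],
    [0, [0.06, 0, 0], 0],
    [0, [0.06, 0, 0], 0],
    [0, [0.06, 0, 0], 0],
    [0, [0.05, 0, 0], 0]
  ]
}}

```text
clock: 14.43
tool_pos: [0.5027, 0.2422, 0.0419]
tool_rot: [-0.0, 0.765, 0.644, -0.0]
force: [-0.1, -1.7, -0.0]
opening: 0.0004
gripper_force: 0.8
```

Emit:
{"name": "play_rows", "arguments": {
  "rows": [
    [0, [0.04, 0, 0], 0],
    [0, [0.04, 0, 0], 0],
    [0, [0.04, 0, 0], 0],
    [0, [0.03, 0, 0], 0]
  ]
}}

```text
clock: 14.77
tool_pos: [0.5035, 0.2467, 0.0418]
tool_rot: [0.0, 0.765, 0.644, -0.001]
force: [-1.8, -6.2, 3.6]
opening: 0.0005
gripper_force: 3.5
```

Emit:
{"name": "play_rows", "arguments": {
  "rows": [
    [0, [0.03, 0, 0], 0],
    [0, [0.03, 0, 0], 0],
    [0, [0, 0, 0], 0]
  ]
}}

```text
clock: 15.02
tool_pos: [0.5035, 0.2468, 0.0418]
tool_rot: [0.001, 0.766, 0.643, -0.002]
force: [-3.3, -9.5, 5.6]
opening: 0.0004
gripper_force: 4.8
```

The force climbs to 10 N with no further motion, so the drawer is at its stop. I retreat and check.

Emit:
{"name": "play_rows", "arguments": {
  "rows": [
    [0, [-0.2, 0, 0], 0],
    [0, [-0.4, 0, 0], 0],
    [0, [-0.7, 0, 0], 0],
    [0, [-0.7, 0, 0], 0],
    [0, [0, 0, -0.7], 0],
    [0, [0, 0, -0.8], 0],
    [0, [0, 0, -0.8], 0],
    [0, [0, 0, -0.8], 0],
    [0, [0, 0, 0], 0],
    [0, [0, 0, 0], 0],
    [0, [0, 0, 0], 0]
  ]
}}

```text
clock: 15.93
tool_pos: [0.4902, 0.1719, 0.1656]
tool_rot: [-0.0, 0.765, 0.644, 0.0]
force: [-0.1, -0.4, 0.2]
opening: 0.0004
gripper_force: 0.0
```

```bash
python3 - <<'E'
from h import *
f=env.grab_frame("side");t=env.grab_frame("top")
s=env.read_state();print(s["tool_pos"],s["force"],s["clock"])
im=cv2.resize(f[100:300,160:380],None,fx=1.8,fy=1.8,interpolation=2)
b=cv2.resize(t[150:350,100:320],None,fx=1.8,fy=1.8,interpolation=2)
cv2.imwrite("pics/c5.png",np.hstack([im,b]))
E
```

```text
[0.48974633 0.1713325  0.16481285] [-0.06831308 -0.17450797  0.0453594 ] 16.0333
```

View pics/c5.png

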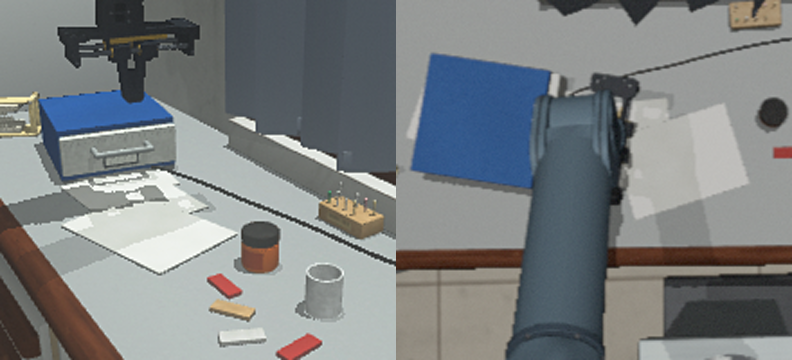

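```bash
python3 - <<'E'
from h import *
a=onz("side",95/1.8+160,152/1.8+100,.054);b=onz("side",150/1.8+160,146/1.8+100,.054)
c=onz("top",563/1.8+100,76/1.8+150,.079)
u=np.array([.17,.985])
print((a[:2]-[.4434,.1557])@u,(b[:2]-[.5367,.1326])@u,(c[:2]-[.5853,.1511])@u,(c[:2]-[.6111,.2862])@u)
E
```

```text
0.1324155 0.13072650000000002 -0.5399055 -0.677365
```

Handle travel of about 131 mm matches the initial opening, and the hard stop agrees, so the drawer is shut. The white ring is undisturbed.

```bash
python3 -c "
from plant import env
print(env.sign_off())"
```

```text
the job is handed in; nothing more can be done
None
```

I stood the pink ring upright in the drawer, pushed the drawer to its stop and left the white ring untouched; the job is handed in after about 16 s of robot time, with no verdict returned.

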